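# Put the carving tools back in the blade rack, in order of width

### The job

Put the three carving tools back in the blade rack: the widest blade in the pocket farthest from the robot, the medium gouge in the middle one, the narrowest in the nearest, filling the pockets in that order, far to near, so that you never reach across edges already put away. Slide each blade under the guard bar until the handle's shoulder comes up to the bar, leave the handle lying straight and flat on the board before putting the next away, and do not drop a tool or disturb the mallet, jar and sanding block.

Things in the scene. Friction and masses are not known exactly. Their poses are not given: they have to be found in the camera images.
- rack: Wooden blade rack fixed at the robot's right. Board 250 (x) by 208 (y) by 12 mm, top at z=12. Guard bar across in y at x=15 to 45, underside z=34, top z=46. Fins 10 mm thick, x=15 to 115, part three pockets 56 mm wide, pitch 66. End strip from x=113. Handles lie in front of the bar. Origin: centre of the underside; x = way blades go in (world -y within 0.25 rad), y away from robot, z up.
- pocket1 (a point): Far pocket: on the board's top, mid-pocket, below the guard bar's front face (22 mm of clear height under the bar). Axes as the rack's. A 28 mm high handle cannot pass the bar: its shoulder stops there, with the blade's edge 13 mm short of the end strip.
- pocket2 (a point): Middle pocket, likewise.
- pocket3 (a point): Near pocket (nearest the robot), likewise.
- chisel_wide: Widest blade: flat fishtail, 30 mm at the edge. Lies flat. Pale straight handle 26 mm wide, 28 high, 130 long, its front 15 mm a round brass ferrule; steel blade 85 mm beyond, 8 to 16 mm above the underside. Origin: handle's underside, mid-width, 25 mm behind the ferrule's front face (shoulder), 105 ahead of the butt; x to the edge (at start world -y within 0.4 rad), z up.
- gouge_medium: Carving gouge, medium blade: parallel, hollow (U section), 20 mm wide. Handle, lengths, origin, axes and start as chisel_wide. Each tool weighs 0.09 to 0.17 kg and balances within 10 mm of its origin.
- chisel_narrow: Narrowest blade: straight steel bar 7 mm wide. Handle, lengths, origin, axes and start as chisel_wide.
- chisel_wide_shoulder (a point): Point on chisel_wide at the shoulder: x = 25 mm on its underside line, below the ferrule's front face.
- gouge_medium_shoulder (a point): Point on gouge_medium at the shoulder: x = 25 mm on its underside line, below the ferrule's front face.
- chisel_narrow_shoulder (a point): Point on chisel_narrow at the shoulder: x = 25 mm on its underside line, below the ferrule's front face.
- mallet: Carver's mallet standing on its head, 80 mm thick, 228 mm tall, beyond the tools. Bystander: leave alone.
- gesso_jar: White jar, diameter 68, height 85 mm, on the far side. Bystander: leave alone.
- sanding_block: Cork sanding block 77 x 47 x 28 mm, near the robot, left. Bystander: leave alone.

How it is judged:
By the outcome, as a careful person would: the job done as asked, in the order asked, and still so for the second after the job is handed in, with the robot touching nothing.
It also fails if it takes over 69 s, if anything falls off the work surface, if the arm or the gripper's body presses on something with over 40 N, if the wrist force passes 120 N, or if a joint passes its speed limit or range.

### The arm

A 7-joint arm with a two-finger parallel gripper is mounted at the origin on the work surface. World frame = base frame: x ahead of the robot, y to its left, z up, the work surface at z = 0. Lengths are in m, angles in rad, forces in N, time in s.
With the tool pointing down it reaches from about 0.35 to 0.9 m from the base axis. Payload 8.1 kg.
Tool frame: the origin (TCP) lies at the very end of the fingers, on their centre line; the grasp point (between the pads) lies 19 mm behind it; x points along the fingers, y is the direction in which the jaws open and shut, and the axes are right-handed (so a half turn about x gives the same grasp; the last joint's range is limited). The gripper opens to 92 mm and grips with 3 to 60 N. Pads are 19 mm wide; open, the fingers measure 130 mm over their backs; the gripper's body (75 mm by 190 mm) begins 47 mm behind the grasp point.
Start: joints at [1.149, 0.434, 0.025, 1.573, -0.012, 1.134, -0.075], TCP at [0.196, -0.594, 0.227] pointing down, gripper open.
Joint ranges: [-2.62, 2.62], [-0.44, 2.09], [-1.27, 1.32], [0.08, 2.57], [-1.32, 4.46], [0.12, 2], [-2.74, 2.74]. Speed limits (rad/s): [2.22, 2.22, 3.01, 3.01, 3.14, 3.14, 3.14].

### API

Orientations are given as a rotation vector (axis times angle).
In Python, from cell import * gives the robot as it stands.
- The arm moves only by the shell command python3 -m handwheel 'ROWS' [FORCE]. ROWS is JSON, a list of rows, each a list of 7 numbers: the opening, from 0 (shut) to 1 (fully open), then the shift along the tool's x, y, z in m, then the turn, a rotation vector about the tool's x, y, z in rad. A call has 1 to 10 rows; each row shifts and turns the commanded pose from where the row before left it, along the tool's axes as they then stand; what a row does not reach is not made up. A row lasts 1/10 s, in which the tool goes at most 50 mm and 8.59 degrees, less where a joint would pass 70% of its speed; a pose out of reach is approached as far as the arm can. A call is refused whole if a number of a shift passes 0.05 or a number of a turn 0.15, either way. A call with a gripper value outside its range is refused whole. The fingers move at their own pace and stop on an object; FORCE is the grip in N (left out, the last holds). Time passes only in rows, so rows that do not move let the fingers close. It gives the time, the measured TCP pose, the force and the opening at its end, in the units of the state.
- observe(): the state, without advancing time (a new reading comes with each control period).
- get_image(name): name is "scene" or "top" or "wrist"; returns (picture, depth): 400x640x3 uint8, blue, green, red; 400x640 float32, m along the optical axis (not along the pixel's ray), 0 where there is no reading.
- get_calibration(name): a dict with "camera_matrix" (3x3 intrinsics, pixels), "k1" (the pictures are not rectified: a ray, as slopes to the right and down, at radius r is drawn at 1 + k1 r^2 times it, then the intrinsics apply), "pose" (4x4, takes a point from camera to world coordinates). Camera axes: x right, y down, z forward; pixel columns grow to the right and rows downward; lengths in m; the calibration is good to about 2 mm. A picture is of the moment at which its call begins: read the wrist's pose just before it. get_calibration takes no time and is no camera call; for the wrist camera it gives the pose at the moment of the call.
- sign_off(): hands the job in, once; it reports no verdict.
The state is a dict: "clock": time; "joints": joint angles; "dq": joint speeds; "joint_efforts": joint torques, N m; "position": TCP position; "ee_rot": TCP orientation; "force": force on the tool from outside, world axes, zero at the start; "ft_torque": the same for the moment, N m; "width": opening from 0.0 (shut) to 1.0 (fully open).
Only numpy, scipy, OpenCV 4.12 (cv2) and the standard library are available. Lean on these libraries where they do the work, as an engineer would, in place of code of your own. Each camera call takes 0.05 s, during which the arm holds its last target. There are 200 camera calls.

## Working session

There is one attempt and no reset: what is moved stays moved. The work goes in short steps, Python scripts to look and compute and a shell command to move; the robot and the scene stay as the last step left them, time stands still between calls to the robot, and variables do not carry over. Pictures are saved under pics/ and viewed, about 8 in all and at most 12, crops included, and the job is handed in when it is done.

```bash
mkdir -p pics; ls
python3 - <<'E'
from cell import *
import cv2,numpy as np
s=observe();print(s)
for n in("top","scene"):
    im,d=get_image(n);cv2.imwrite(f"pics/{n}0.png",im);np.save(f"pics/{n}0.npy",d)
    c=get_calibration(n);print(n,c)
    print((d>0).mean())
E
```

```text
pics
{'clock': 0.0, 'joints': array([ 1.14940343,  0.43521978,  0.02503672,  1.57411914, -0.01158204,
        1.13397761, -0.07508842]), 'dq': array([ 1.72773214e-03, -8.22743628e-04,  1.37254712e-03, -1.93727566e-03,
        2.70258895e-04,  3.29531480e-05,  1.51027647e-03]), 'joint_efforts': array([-4.00571316e-04, -6.67846298e+01,  9.85026062e-01, -3.14454961e+01,
       -6.04950730e-02,  4.27916273e-02,  2.06413902e-04]), 'position': array([ 0.1956305 , -0.59305203,  0.22593918]), 'ee_rot': array([ 2.04943425,  0.33100234, -2.05033276]), 'force': array([-0.28834391, -0.10393135,  0.23710161]), 'ft_torque': array([-0.01731563,  0.01040005,  0.02620877]), 'width': 0.999841554618084}
top {'camera_matrix': array([[392.63117829,   0.        , 314.32084987],
       [  0.        , 392.63117829, 200.3211114 ],
       [  0.        ,   0.        ,   1.        ]]), 'k1': -0.06627118181539705, 'pose': array([[ 0.02396483, -0.99757136,  0.06539925,  0.51541783],
       [-0.99969602, -0.02353401,  0.00735014,  0.0656352 ],
       [-0.00579319, -0.06555552, -0.99783211,  1.00387312],
       [ 0.        ,  0.        ,  0.        ,  1.        ]])}
0.99607421875
scene {'camera_matrix': array([[459.20014299,   0.        , 326.14841184],
       [  0.        , 459.20014299, 197.82739835],
       [  0.        ,   0.        ,   1.        ]]), 'k1': -0.13666032784805976, 'pose': array([[-0.70001089,  0.56907471, -0.43143798,  1.04081575],
       [ 0.71402295,  0.54717078, -0.4367784 ,  0.54865002],
       [-0.01248929, -0.61380625, -0.78935791,  0.91024392],
       [ 0.        ,  0.        ,  0.        ,  1.        ]])}
0.9958359375
```

View pics/top0.png

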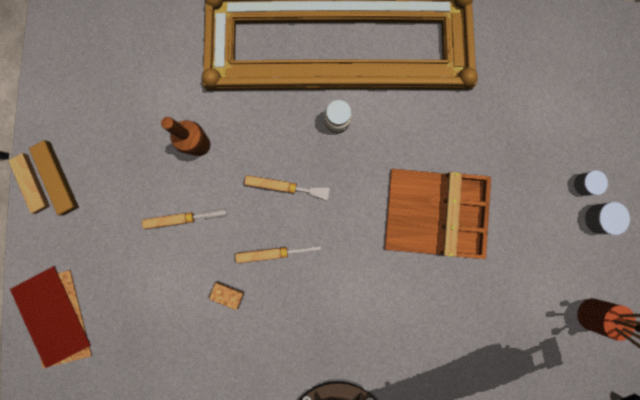

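View pics/scene0.png

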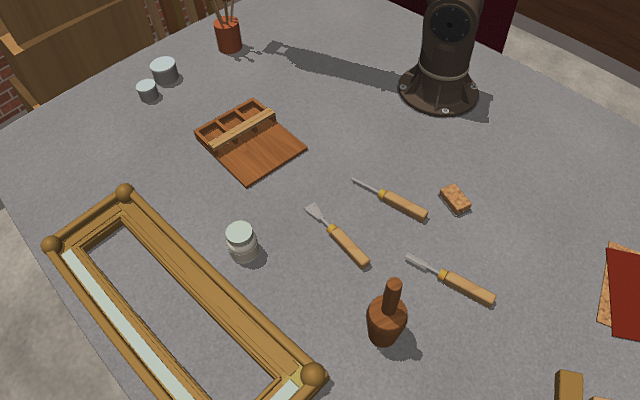

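The top view shows the wide fishtail chisel at (287,187), the gouge at (183,218) and the narrow chisel at (277,254). The rack spans x=387–490 with its bar at x≈453, the mallet is at (187,137), the jar at (338,116) and the block at (226,294). The scene view agrees.

```bash
cat > h.py <<'E'
from cell import *
import cv2,numpy as np
from scipy.spatial.transform import Rotation as R
def rays(c,uv):
    K=c["camera_matrix"];uv=np.asarray(uv,float).reshape(-1,1,2)
    n=cv2.undistortPoints(uv,K,np.array([c["k1"],0,0,0,0.]),None,None,None,).reshape(-1,2)
    d=np.c_[n,np.ones(len(n))]@c["pose"][:3,:3].T
    return c["pose"][:3,3],d
def plane(c,uv,z):
    o,d=rays(c,uv);return o+d*((z-o[2])/d[:,2])[:,None]
def tri(c1,u1,c2,u2):
    o1,d1=rays(c1,[u1]);o2,d2=rays(c2,[u2])
    t=np.linalg.lstsq(np.c_[d1[0],-d2[0]],o2-o1,rcond=None)[0]
    a=o1+t[0]*d1[0];b=o2+t[1]*d2[0];return (a+b)/2,np.linalg.norm(a-b)
def shot(n,f=None):
    c=get_calibration(n);im,d=get_image(n)
    if f:cv2.imwrite("pics/"+f,im)
    return c,im,d
def tool():
    s=observe();return s["position"],R.from_rotvec(s["ee_rot"]).as_matrix(),s
E
python3 - <<'E'
from h import *
im=cv2.imread("pics/top0.png");sc=cv2.imread("pics/scene0.png")
h=cv2.cvtColor(im,cv2.COLOR_BGR2HSV);hs=cv2.cvtColor(sc,cv2.COLOR_BGR2HSV)
for n,p in dict(wide=(265,184),ferr=(292,188),goug=(165,222),narrow=(255,256),board=(415,215),bar=(453,215),block=(226,295),mallet=(185,135)).items():print(n,h[p[1],p[0]])
for n,p in dict(wide=(350,247),goug=(470,288),narrow=(405,206),board=(245,155),bar=(243,130)).items():print("s",n,hs[p[1],p[0]])
ct=get_calibration("top")
d=np.load("pics/top0.npy");print("depth table",d[250,350])
for n,p in dict(wide=(265,184),goug=(165,222),narrow=(255,256),board=(415,215),bar=(453,215),pot=(590,320),mallet=(170,123),table=(350,250)).items():
    o,r=rays(ct,[p]);print(n,(o+r[0]*d[p[1],p[0]]).round(4))
T=tool();cw=get_calibration("wrist");print(T[1].round(3));print("cam in tool",(T[1].T@(cw["pose"][:3,3]-T[0])).round(3),(T[1].T@cw["pose"][:3,:3]).round(2),cw["camera_matrix"][0])
m=cv2.inRange(h,(12,90,120),(28,255,255))
for c in cv2.findContours(m,0,1)[0]:
    if 150<cv2.contourArea(c)<1500:
        print(cv2.minAreaRect(c),cv2.contourArea(c))
E
```

```text
wide [ 18 131 187]
ferr [ 23 170 188]
goug [ 17 132 186]
narrow [ 16 132 187]
board [ 11 179 160]
bar [ 18 133 186]
block [ 15 146 183]
mallet [ 14 211  41]
s wide [ 16 122 182]
s goug [ 16 121 181]
s narrow [ 16 123 185]
s board [ 13 164 151]
s bar [ 16 122 165]
depth table 0.9994603
wide [0.6173 0.1971 0.0286]
goug [0.516  0.448  0.0242]
narrow [0.4378 0.2164 0.0283]
board [ 0.5492 -0.1831  0.0112]
bar [ 0.5502 -0.2689  0.0448]
pot [ 0.2973 -0.616   0.0528]
mallet [0.7175 0.3696 0.2259]
table [ 0.4566 -0.0209 -0.0023]
[[-0.001  0.313 -0.95 ]
 [ 0.001 -0.95  -0.313]
 [-1.    -0.001  0.   ]]
cam in tool [-0.159  0.001 -0.076] [[ 0.   -0.28  0.96]
 [ 1.   -0.   -0.  ]
 [ 0.    0.96  0.28]] [289.00071538   0.         321.15228242]
((71.09197998046875, 356.44952392578125), (8.245582580566406, 39.34466552734375), 75.25643920898438) 156.0
((225.4482879638672, 295.8793029785156), (30.45403480529785, 18.012447357177734), 21.801406860351562) 499.0
((70.79412078857422, 299.6764831542969), (58.9361572265625, 12.369316101074219), 75.96376037597656) 372.0
((260.7846374511719, 254.7769775390625), (10.418916702270508, 52.46669387817383), 82.87498474121094) 474.0
((166.89732360839844, 220.31539916992188), (10.186044692993164, 50.93022537231445), 81.46923065185547) 448.0
((269.8243408203125, 183.55406188964844), (51.785682678222656, 9.699540138244629), 9.462322235107422) 443.0
((26.0539493560791, 182.90025329589844), (59.012752532958984, 16.046083450317383), 67.06790161132812) 856.0
((50.08032989501953, 177.18362426757812), (73.80792236328125, 17.63602638244629), 66.37062072753906) 1188.0
((468.5228271484375, 41.80129623413086), (77.00660705566406, 11.890170097351074), 85.66769409179688) 433.0
```

```bash
cat > est.py <<'E'
from h import *
def handle(c,im,approx=None,lo=(12,90,110),hi=(28,255,255),amin=150,amax=3000):
    m=cv2.inRange(cv2.cvtColor(im,cv2.COLOR_BGR2HSV),lo,hi);out=[]
    for k in cv2.findContours(m,0,1)[0]:
        if amin<cv2.contourArea(k)<amax: out.append(k)
    return out
E
python3 - <<'E'
from est import *
ct=get_calibration("top");im=cv2.imread("pics/top0.png");d=np.load("pics/top0.npy")
for k in handle(ct,im):
    cen=k.reshape(-1,2).mean(0)
    if not(140<cen[0]<300 and 160<cen[1]<280):continue
    b=cv2.boxPoints(cv2.minAreaRect(k));p=plane(ct,b,0.02)[:,:2]
    (c,sz,a)=cv2.minAreaRect(p.astype(np.float32))
    e=sorted([(p[i]+p[(i+1)%4])/2 for i in range(4)],key=lambda q:q[1]);s,bt=e[0],e[-1]
    u=(s-bt)/np.linalg.norm(s-bt);print("shoulder",s.round(3),"butt",bt.round(3),"len",np.linalg.norm(s-bt).round(3),"w",sz,"yaw err from -y (rad, +ccw)",np.arctan2(u[0],-u[1]).round(3),"origin",(s-0.025*u).round(3))
h=cv2.cvtColor(im,cv2.COLOR_BGR2HSV)
m=cv2.inRange(h,(5,100,60),(28,255,255));m[:, :370]=0;m[:,520:]=0;m[:150]=0;m[280:]=0
k=max(cv2.findContours(m,0,1)[0],key=cv2.contourArea);ap=cv2.boxPoints(cv2.minAreaRect(k));print(ap.round(1),plane(ct,ap,.012).round(4))
mb=cv2.inRange(h,(15,80,140),(28,255,255))&m
k=max(cv2.findContours(mb,0,1)[0],key=cv2.contourArea);bp=cv2.boxPoints(cv2.minAreaRect(k));print(bp.round(1),plane(ct,bp,.046).round(4))
E
```

```text
shoulder [0.45  0.138] butt [0.431 0.268] len 0.131 w (0.026019733399152756, 0.13152414560317993) yaw err from -y (rad, +ccw) 0.145 origin [0.446 0.163]
shoulder [0.532 0.38 ] butt [0.509 0.51 ] len 0.132 w (0.0261562280356884, 0.13247598707675934) yaw err from -y (rad, +ccw) 0.176 origin [0.527 0.405]
shoulder [0.61  0.121] butt [0.629 0.251] len 0.132 w (0.13183823227882385, 0.02503223530948162) yaw err from -y (rad, +ccw) -0.143 origin [0.614 0.146]
[[383.9 250.5]
 [390.7 166.7]
 [492.  174.9]
 [485.2 258.7]] [[ 0.4582 -0.1051  0.012 ]
 [ 0.671  -0.1199  0.012 ]
 [ 0.6566 -0.3826  0.012 ]
 [ 0.4422 -0.3641  0.012 ]]
[[444.3 255. ]
 [450.2 171.6]
 [461.7 172.4]
 [455.8 255.8]] [[ 0.4522 -0.2475  0.046 ]
 [ 0.6573 -0.2614  0.046 ]
 [ 0.656  -0.2904  0.046 ]
 [ 0.4507 -0.2761  0.046 ]]
```

```bash
python3 -m handwheel '[[1,-0.01,-0.045,-0.015,0,0,0],[1,0,-0.045,-0.015,0,0,0],[1,0,-0.045,-0.015,0,0,0],[1,0,-0.045,-0.015,0,0,0],[1,0,-0.009,-0.045,0,0,0],[1,0,-0.009,-0.045,0,0,0],[1,0,-0.009,-0.045,0,0,0],[1,0,-0.009,-0.045,0,0,0],[1,0,-0.009,-0.045,0,0,0],[1,0,-0.009,-0.045,0,0,0]]'
python3 -m handwheel '[[1,0,-0.009,-0.045,0,0,0],[1,0,-0.009,-0.045,0,0,0],[1,0,-0.009,-0.045,0,0,0],[0.6,0,0,0,-0.14,0,0],[0.6,0,0,0,-0.14,0,0],[0.6,0,0,0,-0.14,0,0],[0.6,0,0,0,-0.14,0,0],[0.6,0,0,0,-0.14,0,0],[0.6,0,0,0,-0.14,0,0],[0.6,0,0,0,-0.14,0,0]]'
python3 -m handwheel '[[0.6,0,0,0,-0.14,0,0],[0.6,0,0,0,-0.13,0,0],[0.6,0,0,0,0,0,0]]'
python3 - <<'E'
from h import *
p,M,s=tool();print(p.round(4),M.round(3),s["joints"].round(2),s["clock"])
c,im,d=shot("wrist","w1.png");np.savez("pics/w1.npz",d=d,**c);print(c["pose"].round(3))
E
```

```text
clock: 1.1
position: [0.4371, -0.2667, 0.2366]
ee_rot: [2.049, 0.329, -2.05]
force: [0.2, -1.2, 0.1]
width: 0.998
clock: 2.1
position: [0.5553, -0.2, 0.2363]
ee_rot: [1.402, 1.072, -1.403]
force: [-0.1, 0.1, 0.3]
width: 0.599
clock: 2.4
position: [0.5553, -0.2001, 0.2363]
ee_rot: [1.209, 1.21, -1.21]
force: [-0.2, -0.5, -0.2]
width: 0.598
[ 0.5553 -0.2001  0.2363] [[-0.001  1.    -0.   ]
 [ 0.    -0.    -1.   ]
 [-1.    -0.001 -0.   ]] [ 0.62  0.43 -0.52  1.61  0.23  1.16  0.05] 2.4
[[ 1.    -0.002 -0.001  0.555]
 [-0.002 -0.959 -0.284 -0.124]
 [-0.001  0.284 -0.959  0.395]
 [ 0.     0.     0.     1.   ]]
```

View pics/w1.png

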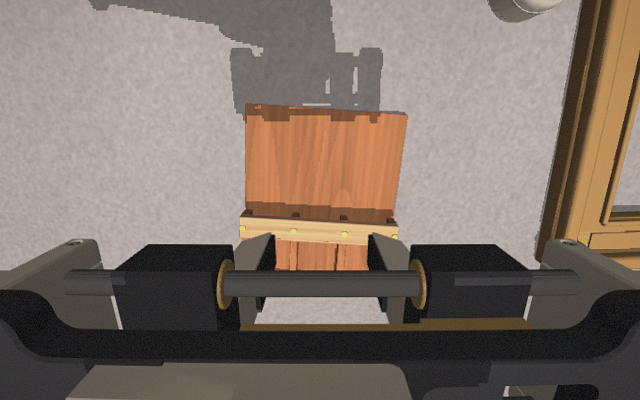

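The wrist picture shows the rack board from row 104 (front edge, corners (246,104) and (407,114)) to the bar at rows 212–243, columns 239–400. The gripper hides the lower part of the picture.

Run:
```python
from h import *
im=cv2.imread("pics/w1.png");z=np.load("pics/w1.npz");d=z["d"]
c=dict(camera_matrix=z["camera_matrix"],k1=float(z["k1"]),pose=z["pose"])
h=cv2.cvtColor(im,cv2.COLOR_BGR2HSV)
m=cv2.inRange(h,(3,70,60),(28,255,255));m[:95]=0;m[205:]=0;m[:,:225]=0;m[:,430:]=0
rows=range(120,200,4);E=lambda P:np.polyfit(P[:,1],P[:,0],1)
L=[];Rr=[]
for r in rows:
    x=np.flatnonzero(m[r]);L.append((x[0]-.5,r));Rr.append((x[-1]+.5,r))
L=plane(c,L,.012);Rr=plane(c,Rr,.012)
F=[]
for q in range(255,400,5):
    y=np.flatnonzero(m[:,q]);F.append((q,y[0]-.5))
F=plane(c,F,.012)
l,r,f=E(L),E(Rr),np.polyfit(F[:,0],F[:,1],1)
print("near side x=a*y+b",l,"far",r,"front y=a*x+b",f)
print("depth pts board",[ (lambda o,v:(o+v[0]*d[y,x]).round(4))(*rays(c,[(x,y)])) for x,y in((280,150),(330,150),(380,150))])
print("bar depth",[ (lambda o,v:(o+v[0]*d[y,x]).round(4))(*rays(c,[(x,y)])) for x in(250,320,390) for y in range(212,242,3)])
```

```text
near side x=a*y+b [0.05893628 0.46379426] far [0.0664823  0.67267914] front y=a*x+b [-0.06829463 -0.07669534]
depth pts board [array([ 0.5005, -0.1676,  0.0114]), array([ 0.5663, -0.1676,  0.0127]), array([ 0.6322, -0.1678,  0.0116])]
bar depth [array([ 0.4584, -0.2489,  0.0256]), array([ 0.462 , -0.248 ,  0.0404]), array([ 0.4633, -0.25  ,  0.0464]), array([ 0.4631, -0.2539,  0.0468]), array([ 0.4629, -0.2579,  0.0473]), array([ 0.4623, -0.2624,  0.0462]), array([ 0.4618, -0.2669,  0.0456]), array([ 0.4616, -0.271 ,  0.0459]), array([ 0.4618, -0.2745,  0.0476]), array([ 0.5151, -0.19  ,  0.2465]), array([ 0.5529, -0.2535,  0.0124]), array([ 0.5529, -0.2577,  0.0132]), array([ 0.5529, -0.2627,  0.0117]), array([ 0.5531, -0.2548,  0.0446]), array([ 0.5531, -0.2584,  0.0462]), array([ 0.553 , -0.2625,  0.0462]), array([ 0.553 , -0.2664,  0.0469]), array([ 0.553, -0.271,  0.046]), array([ 0.553 , -0.2755,  0.0452]), array([ 0.553 , -0.2788,  0.0475]), array([ 0.6505, -0.2533,  0.0135]), array([ 0.6512, -0.2582,  0.0122]), array([ 0.6502, -0.2609,  0.0172]), array([ 0.6477, -0.2612,  0.0281]), array([ 0.6447, -0.2604,  0.0413]), array([ 0.6437, -0.2626,  0.0464]), array([ 0.644 , -0.2669,  0.0463]), array([ 0.6438, -0.2704,  0.0479]), array([ 0.6443, -0.2749,  0.0472]), array([ 0.5929, -0.1895,  0.2479])]
```

```bash
python3 -m handwheel '[[0.6,0.006,0.0073,-0.0433,0,0,0],[0.6,0.006,0.0073,-0.0433,0,0,0],[0.6,0.006,0.0073,-0.0433,0,0,0],[0.6,0.006,0.0073,-0.0433,0,0,0],[0.6,0.006,0.0073,-0.0433,0,0,0],[0.6,0.006,0.0073,-0.0433,0,0,0],[0.6,0.006,0.0073,-0.0433,0,0,0],[0.6,0.006,0.0073,-0.0433,0,0,0],[0.6,0,0,0,0.143,0,0],[0.6,0,0,0,0,0,0]]'
cat > look.py <<'E'
from est import *
import sys
p,M,s=tool();c,im,d=shot("wrist",sys.argv[1]);print("tcp",p.round(4),"yaw",np.arctan2(M[0,2],-M[1,2]).round(4),s["clock"])
# handle edges by wood/brass colour, at the widest height (half of 28 mm above the support)
zs=float(sys.argv[2]) if len(sys.argv)>2 else 0
m=cv2.inRange(cv2.cvtColor(im,cv2.COLOR_BGR2HSV),(10,70,80),(30,255,255));m[235:]=0
ks=[k for k in cv2.findContours(m,0,1)[0] if cv2.contourArea(k)>600]
for k in ks:
    pts=plane(c,k.reshape(-1,2),zs+.021).astype(np.float32)[:,:2]
    (cx,sz,a)=cv2.minAreaRect(pts);b=cv2.boxPoints((cx,sz,a))
    e=sorted([(b[i]+b[(i+1)%4])/2 for i in range(4)],key=lambda q:q[1]);s0,bt=e[0],e[-1];u=(s0-bt)/np.linalg.norm(s0-bt)
    o=bt+.105*u
    q=k.reshape(-1,2).mean(0).astype(int);oo,r=rays(c,[q])
    print("blob px",q,"top z",(oo+r[0]*d[q[1],q[0]])[2].round(4),"size",np.round(sz,4),"yaw",np.arctan2(u[0],-u[1]).round(4),"front",s0.round(4),"butt",bt.round(4),"origin from butt",o.round(4))
    e3=np.r_[o,p[2]]-p;print("   shift to origin, tool axes",(M.T@e3).round(4),"turn",-(np.arctan2(u[0],-u[1])-np.arctan2(M[0,2],-M[1,2])).round(4))
E
python3 look.py w2.png
```

```text
clock: 3.45
position: [0.6144, 0.1481, 0.1883]
ee_rot: [1.317, 1.136, -1.318]
force: [0.1, -0.9, 0.2]
width: 0.604
tcp [0.6144 0.1481 0.1883] yaw -0.1481 3.45Traceback (most recent call last):
  File "look.py", line 10, in <module>
    (cx,sz,a)=cv2.minAreaRect(pts);b=cv2.boxPoints((cx,sz,a))
              ~~~~~~~~~~~~~~~^^^^^
cv2.error: OpenCV(4.12.0) /io/opencv/modules/imgproc/src/convhull.cpp:143: error: (-215:Assertion failed) total >= 0 && (depth == CV_32F || depth == CV_32S) in function 'convexHull'
```

View pics/w2.png

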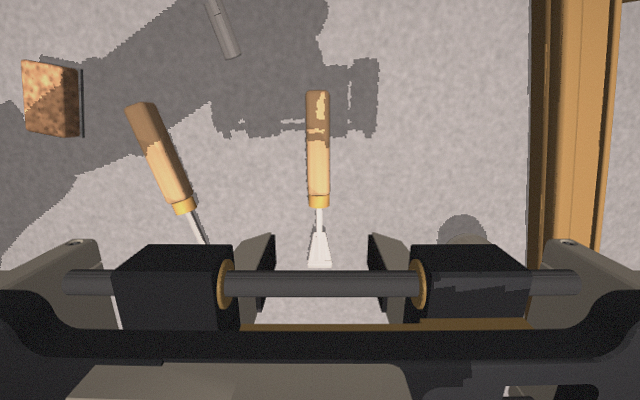

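The wide chisel stands centred between the fingers, its handle from (317,90) to (318,208). The narrow chisel runs from (140,105) to (185,213), and the sanding block is at (50,98).

```bash
sed -i 's/pts=plane.*/pts=np.ascontiguousarray(plane(c,k.reshape(-1,2),zs+.021)[:,:2],dtype=np.float32)/; s/cv2.contourArea(k)>600/600<cv2.contourArea(k)<6000 and k[:,0,0].max()<480/; s/(10,70,80)/(10,70,50)/' look.py; python3 look.py w3.png
```

```text
tcp [0.6147 0.1463 0.1884] yaw -0.1448 3.5
blob px [160 154] top z 0.0282 size [0.0363 0.1313] yaw 0.145 front [0.4489 0.1377] butt [0.4299 0.2676] origin from butt [0.4451 0.1637]
   shift to origin, tool axes [ 0.     -0.1703  0.0072] turn -0.2898
blob px [317 146] top z 0.0288 size [0.1311 0.0249] yaw -0.1399 front [0.6059 0.1201] butt [0.6242 0.2499] origin from butt [0.6096 0.1459]
   shift to origin, tool axes [ 0.     -0.005   0.0011] turn -0.0049
blob px [48 95] top z 0.0295 size [0.0763 0.0622] yaw -0.3458 front [0.3222 0.2494] butt [0.348  0.3212] origin from butt [0.3124 0.2224]
   shift to origin, tool axes [ 0.     -0.31   -0.0317] turn 0.201
```

```bash
python3 -m handwheel '[[0.6,0.04,-0.003,0.001,-0.003,0,0],[0.6,0.04,0,0,0,0,0],[0.6,0.04,0,0,0,0,0],[0.6,0.035,0,0,0,0,0],[0.6,0.02,0,0,0,0,0],[0.6,0.007,0,0,0,0,0],[0.6,0,0,0,0,0,0],[0.1,0,0,0,0,0,0],[0.1,0,0,0,0,0,0],[0.1,0,0,0,0,0,0]]' 30
python3 -m handwheel '[[0.1,0,0,0,0,0,0],[0.1,0,0,0,0,0,0],[0.1,0,0,0,0,0,0]]'
```

```text
clock: 4.55
position: [0.6125, 0.1459, 0.008]
ee_rot: [1.314, 1.138, -1.311]
force: [0.4, 0.3, -0.5]
width: 0.391
clock: 4.85
position: [0.612, 0.1459, 0.0074]
ee_rot: [1.313, 1.138, -1.312]
force: [-2.0, -0.4, 6.8]
width: 0.284
```

```bash
python3 -m handwheel '[[0.1,0,0,0,0,0,0],[0.1,-0.01,0,0,0,0,0],[0.1,-0.02,0,0,0,0,0],[0.1,-0.03,0,0,0,0,0],[0.1,0,0,0,0,0,0],[0.1,0,0,0,0,0,0]]'; python3 look.py w4.png 0.06
python3 - <<'E'
from h import *
c=get_calibration("wrist");im,d=get_image("wrist")
for x,y in [(318,y) for y in range(60,240,12)]:
    o,r=rays(c,[(x,y)]);print(x,y,im[y,x],(o+r[0]*d[y,x]).round(4))
E
```

```text
clock: 5.45
position: [0.6121, 0.1458, 0.0676]
ee_rot: [1.314, 1.138, -1.312]
force: [0.3, 0.1, -0.7]
width: 0.282
tcp [0.6121 0.1458 0.0676] yaw -0.1422 5.45
318 60 [ 99 133 172] [0.6239 0.244  0.089 ]
318 72 [ 96 133 173] [0.6232 0.2393 0.0883]
318 84 [102 137 178] [0.6225 0.2346 0.0866]
318 96 [ 99 135 174] [0.6217 0.2295 0.0877]
318 108 [100 136 177] [0.621  0.2244 0.0882]
318 120 [102 137 178] [0.6202 0.2192 0.0881]
318 132 [ 97 134 174] [0.6194 0.2139 0.089 ]
318 144 [ 96 131 169] [0.6186 0.2083 0.0872]
318 156 [ 95 128 165] [0.6178 0.2027 0.0867]
318 168 [ 92 128 163] [0.617  0.1973 0.0885]
318 180 [ 99 131 167] [0.6161 0.1913 0.0878]
318 192 [ 98 132 171] [0.6152 0.1853 0.0876]
318 204 [ 96 131 168] [0.6143 0.1791 0.0874]
318 216 [ 94 131 172] [0.6134 0.173  0.0879]
318 228 [100 136 175] [0.6125 0.1667 0.0883]
```

View pics/w4.png

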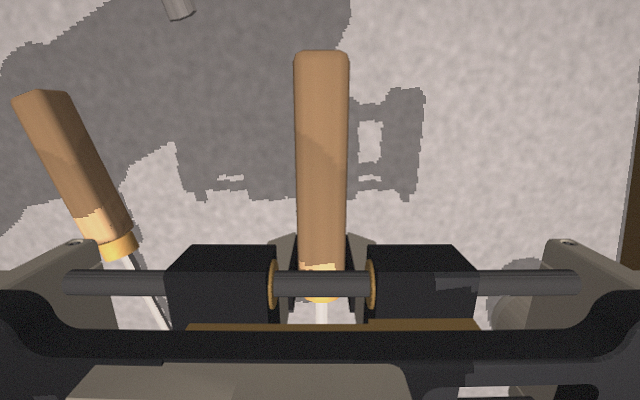

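The chisel is held level: its top is at z≈0.088 along the whole handle, so the underside is 7.6 mm below the TCP. The butt is at row 50, which puts the grasp about 1 mm from the origin. Carrying it to the far pocket's entry.

```bash
python3 -m handwheel '[[0.1,0,0,0,-0.074,0,0],[0.1,0,0.005,0.03,0,0,0],[0.1,0,0.005,0.04,0,0,0],[0.1,0,0.005,0.04,0,0,0],[0.1,0,0.005,0.045,0,0,0],[0.1,0,0.005,0.045,0,0,0],[0.1,0,0.005,0.045,0,0,0],[0.1,0,0.005,0.033,0,0,0],[0.1,0,0,0,0,0,0],[0.1,0,0,0,0,0,0]]'
python3 -m handwheel '[[0.1,0.02,0,0,0,0,0],[0.1,0.016,0,0,0,0,0],[0.1,0.007,0,0,0,0,0],[0.1,0,0,0,0,0,0],[0.1,0,0,0,0,0,0]]'
cat > chk.py <<'E'
from h import *
import sys
# where the TCP is in rack axes relative to pocket n's bar-front point
n=int(sys.argv[1]);x=np.array([-.068,-.9977]);y=np.array([.9977,-.068]);B=np.array([.554,-.2547])+y*.066*(2-n)
p,M,s=tool();e=p[:2]-B
print("shoulder along",(e@x+.025).round(4),"across",(e@y).round(4),"z",p[2].round(4),"turn left",(-(-.068-np.arctan2(M[0,2],-M[1,2]))).round(4),"tilt",M[2].round(3),"F",s["force"].round(1),"w",round(s["width"],3),s["clock"])
E
python3 chk.py 1
```

```text
clock: 6.55
position: [0.6268, -0.135, 0.0654]
ee_rot: [1.26, 1.177, -1.262]
force: [-0.1, 0.7, -1.0]
width: 0.284
clock: 7.05
position: [0.6278, -0.1333, 0.0238]
ee_rot: [1.259, 1.177, -1.259]
force: [-0.4, -0.3, -1.0]
width: 0.283
shoulder along -0.1011 across -0.0006 z 0.0238 turn left 0.0007 tilt [-1. -0. -0.] F [-0.4 -0.3 -1. ] w 0.283 7.05
```

```bash
python3 -m handwheel '[[0.1,0.002,0,0,0,0,0],[0.1,0,0,0.01,0,0,0],[0.1,0,0,0.015,0,0,0],[0.1,0,0,0.015,0,0,0],[0.1,0,0,0.015,0,0,0],[0.1,0,0,0.015,0,0,0],[0.1,0,0,0.015,0,0,0],[0.1,0,0,0.006,0,0,0],[0.1,0,0,0,0,0,0],[0.1,0,0,0,0,0,0]]'; python3 chk.py 1
python3 - <<'E'
from h import *
c,im,d=shot("scene");c2,im2,d2=shot("top")
a=cv2.resize(im[70:260,150:350],None,fx=2.6,fy=2.6);cv2.imwrite("pics/s1.png",a)
E
```

```text
clock: 8.05
position: [0.6216, -0.224, 0.0217]
ee_rot: [1.259, 1.177, -1.258]
force: [-0.2, 0.2, -0.9]
width: 0.277
shoulder along -0.0102 across -0.0006 z 0.0217 turn left 0.0003 tilt [-1.     0.    -0.001] F [-0.2  0.2 -0.9] w 0.277 8.05
```

View pics/s1.png

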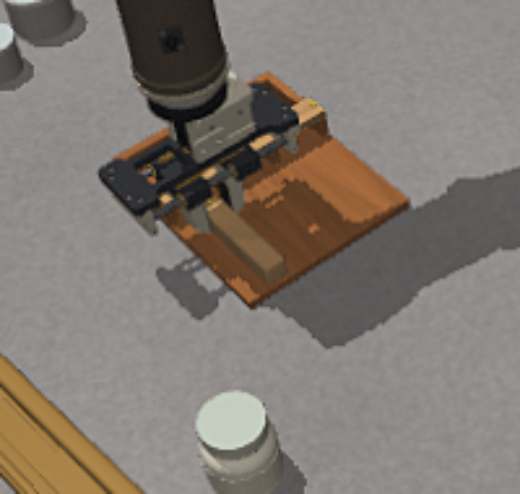

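The crop shows the blade under the bar in the far pocket with the handle flat, parallel to the pocket, the shoulder about 10 mm short. Nothing else has been touched. Lowering slightly and feeling for the bar.

```bash
python3 -m handwheel '[[0.1,0.0015,0,0.002,0,0,0],[0.1,0,0,0.003,0,0,0],[0.1,0,0,0.002,0,0,0],[0.1,0,0,0,0,0,0]]'; for i in 1; do python3 chk.py 1; done
python3 -m handwheel '[[0.1,0,0,0.001,0,0,0],[0.1,0,0,0,0,0,0]]' | grep -E "pos|force"
python3 -m handwheel '[[0.1,0,0,0.001,0,0,0],[0.1,0,0,0,0,0,0]]' | grep -E "pos|force"
```

```text
clock: 8.55
position: [0.6209, -0.2323, 0.0202]
ee_rot: [1.259, 1.176, -1.26]
force: [1.1, -0.0, -0.5]
width: 0.279
shoulder along -0.0019 across -0.0008 z 0.0202 turn left -0.0006 tilt [-1. -0.  0.] F [ 1.1 -0.  -0.5] w 0.279 8.55
position: [0.6209, -0.2329, 0.0202]
force: [0.1, 0.1, -0.5]
position: [0.6208, -0.2339, 0.0202]
force: [0.1, -0.5, -1.1]
```

```bash
for i in 1; do
python3 -m handwheel '[[0.1,0,0,0.001,0,0,0],[0.1,0,0,0,0,0,0]]' | grep -E "pos|force"
python3 -m handwheel '[[0.1,0,0,0.001,0,0,0],[0.1,0,0,0,0,0,0]]' | grep -E "pos|force"; done
python3 look.py w5.png 0.012 >/dev/null
python3 - <<'E'
from h import *
c=get_calibration("wrist");im,d=get_image("wrist")
for y in list(range(20,80,6))+list(range(120,300,20)):
    o,r=rays(c,[(320,y)]);print(y,im[y,320],(o+r[0]*d[y,320]).round(4))
E
```

```text
position: [0.6209, -0.2341, 0.0202]
force: [-0.5, 2.7, -0.3]
position: [0.6209, -0.2342, 0.0202]
force: [-0.1, 6.0, 1.0]
20 [133 132 140] [ 6.284e-01 -1.076e-01  4.000e-04]
26 [129 131 138] [ 0.6282 -0.1108  0.0015]
32 [131 134 140] [ 6.280e-01 -1.135e-01  4.000e-04]
38 [127 129 135] [ 0.6278 -0.1167  0.0009]
44 [ 67  97 149] [ 0.6275 -0.1221  0.012 ]
50 [ 86 116 146] [ 0.627  -0.1305  0.0396]
56 [107 145 187] [ 0.6268 -0.1332  0.0412]
62 [112 151 193] [ 0.6267 -0.1354  0.04  ]
68 [109 148 193] [ 0.6265 -0.138   0.0411]
74 [111 150 193] [ 0.6263 -0.1406  0.0426]
120 [113 155 198] [ 0.6249 -0.1601  0.042 ]
140 [112 151 197] [ 0.6243 -0.1691  0.0417]
160 [103 141 180] [ 0.6237 -0.1785  0.0416]
180 [108 147 189] [ 0.623  -0.1881  0.0421]
200 [110 151 192] [ 0.6222 -0.1988  0.0397]
220 [110 148 190] [ 0.6215 -0.2091  0.0406]
240 [110 149 193] [ 0.6208 -0.2201  0.0408]
260 [111 151 194] [ 0.62   -0.2312  0.0417]
280 [79 79 84] [ 0.6221 -0.2046  0.1041]
```

```bash
python3 -m handwheel '[[0.1,0.0008,0,0,0,0,0],[0.1,0,0,0,0,0,0],[0.35,0,0,0,0,0,0],[0.45,0,0,0,0,0,0],[0.45,0,0,0,0,0,0],[0.45,0,0,0,0,0,0],[0.45,-0.02,0,0,0,0,0],[0.45,-0.03,0,0,0,0,0],[0.45,-0.04,0,0,0,0,0],[0.45,-0.03,0,0,0,0,0]]'
python3 look.py w6.png 0.012;python3 - <<'E'
from h import *
c=get_calibration("wrist");im,d=get_image("wrist")
for y in range(90,260,10):
    o,r=rays(c,[(320,y)]);print(y,im[y,320],(o+r[0]*d[y,320]).round(4))
E
```

```text
clock: 10.45
position: [0.6212, -0.236, 0.1417]
ee_rot: [1.26, 1.175, -1.258]
force: [2.0, -0.5, -1.1]
width: 0.451
tcp [ 0.6212 -0.236   0.1417] yaw -0.0682 10.45
90 [ 95 131 168] [ 0.6298 -0.1395  0.0409]
100 [ 97 132 172] [ 0.6292 -0.1476  0.0408]
110 [101 136 174] [ 0.6286 -0.1559  0.0413]
120 [ 95 129 170] [ 0.628  -0.1644  0.0398]
130 [ 99 136 174] [ 0.6274 -0.173   0.0399]
140 [ 91 125 160] [ 0.6268 -0.1817  0.0412]
150 [106 145 183] [ 0.6262 -0.1908  0.0396]
160 [ 94 127 165] [ 0.6255 -0.1999  0.0395]
170 [151 208 232] [ 0.6249 -0.209   0.0407]
180 [149 206 232] [ 0.6242 -0.2183  0.0414]
190 [150 209 232] [ 0.6235 -0.2281  0.0406]
200 [153 212 233] [ 0.6228 -0.2379  0.0406]
210 [121 215 233] [ 0.622  -0.2487  0.0383]
220 [ 66 105 136] [ 0.6213 -0.2591  0.0384]
230 [145 201 231] [ 0.6208 -0.2664  0.0462]
240 [146 199 232] [ 0.62   -0.2768  0.0463]
250 [124 176 224] [ 0.6193 -0.2874  0.0466]
```

View pics/w6.png

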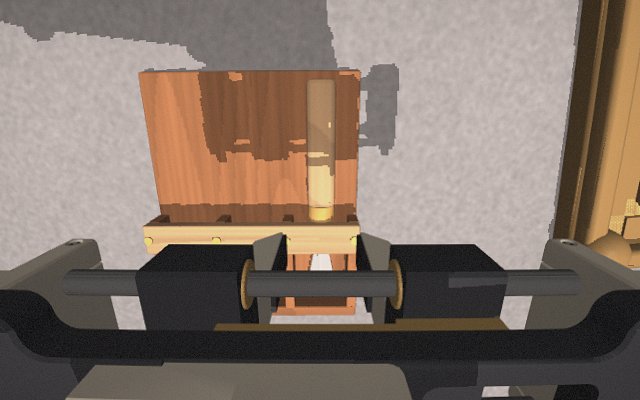

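The wide chisel is in the far pocket with its ferrule against the bar (318,218) and its handle straight. Its top is at z≈0.0405 from end to end, so it lies flat. Next is the gouge.

```bash
python3 -m handwheel '[[0.5,-0.0035,-0.01,-0.03,0,0,0],[0.5,-0.0035,-0.01,-0.045,0,0,0],[0.5,-0.0035,-0.01,-0.045,0,0,0],[0.6,-0.0035,-0.01,-0.045,0,0,0],[0.6,-0.0035,-0.01,-0.045,0,0,0],[0.6,-0.0035,-0.01,-0.045,0,0,0],[0.6,-0.0035,-0.01,-0.045,0,0,0],[0.6,-0.0035,-0.01,-0.045,0,0,0],[0.6,-0.0035,-0.01,-0.045,0,0,0],[0.6,-0.0035,-0.01,-0.045,0,0,0]]'
python3 -m handwheel '[[0.6,-0.0035,-0.01,-0.045,0,0,0],[0.6,-0.0035,-0.01,-0.045,0,0,0],[0.6,-0.0035,-0.01,-0.045,0,0,0],[0.6,-0.0035,-0.01,-0.045,0,0,0],[0.6,0,0,-0.018,-0.122,0,0],[0.6,0,0,0,-0.122,0,0],[0.6,0,0,0,0,0,0],[0.6,0,0,0,0,0,0]]'
python3 look.py w7.png
```

```text
clock: 11.55
position: [0.55, 0.2064, 0.174]
ee_rot: [1.259, 1.176, -1.26]
force: [0.0, 1.0, -0.2]
width: 0.602
clock: 12.35
position: [0.5243, 0.4045, 0.1877]
ee_rot: [1.081, 1.285, -1.083]
force: [0.1, 0.3, 1.0]
width: 0.597
tcp [0.5243 0.4045 0.1877] yaw 0.1716 12.35
blob px [320 145] top z 0.0298 size [0.0257 0.1305] yaw 0.1756 front [0.5275 0.3791] butt [0.5047 0.5076] origin from butt [0.523  0.4043]
   shift to origin, tool axes [ 0.     -0.0013 -0.    ] turn -0.004
```

```bash
python3 -m handwheel '[[0.6,0.04,0,0,-0.004,0,0],[0.6,0.04,0,0,0,0,0],[0.6,0.04,0,0,0,0,0],[0.6,0.035,0,0,0,0,0],[0.6,0.02,0,0,0,0,0],[0.6,0.007,0,0,0,0,0],[0.6,0,0,0,0,0,0],[0.1,0,0,0,0,0,0],[0.1,0,0,0,0,0,0],[0.1,0,0,0,0,0,0]]' 30
python3 -m handwheel '[[0.1,0,0,0,0,0,0],[0.1,0,0,0,0,0,0],[0.1,0,0,0,0,0,0],[0.1,0,0,0,0,0,0]]'
python3 -m handwheel '[[0.1,-0.01,0,0,0,0,0],[0.1,-0.02,0,0,0,0,0],[0.1,-0.03,0,0,0,0,0],[0.1,0,0,0,0,0,0],[0.1,0,0,0,0,0,0]]'
cat > held.py <<'E'
from h import *
p,M,s=tool();c,im,d=shot("wrist");x=np.array([M[0,2],M[1,2]])
P=[]
for y in range(30,265,5):
    o,r=rays(c,[(320,y)]);q=o+r[0]*d[y,320]
    if abs(q[2]-p[2]-.0205)<.008:P.append(q)
P=np.array(P);t=(P[:,:2]-p[:2])@x;f=np.polyfit(t,P[:,2],1)
print("tcp",p.round(4),"top z at tcp",f[1].round(4),"pitch",f[0].round(4),"tcp-underside",(p[2]-f[1]+.028).round(4),"butt along (want -.105)",t.min().round(4))
E
python3 held.py
```

```text
clock: 13.4
position: [0.5248, 0.4058, 0.0077]
ee_rot: [1.077, 1.288, -1.074]
force: [-0.2, 0.6, 0.0]
width: 0.388
clock: 13.8
position: [0.5244, 0.4055, 0.0071]
ee_rot: [1.076, 1.288, -1.075]
force: [-0.4, -1.8, 5.7]
width: 0.281
clock: 14.3
position: [0.5244, 0.4055, 0.0672]
ee_rot: [1.077, 1.288, -1.075]
force: [0.3, -0.3, -2.0]
width: 0.28
tcp [0.5244 0.4055 0.0672] top z at tcp 0.0887 pitch -0.0014 tcp-underside 0.0066 butt along (want -.105) -0.1043
```

```bash
python3 -m handwheel '[[0.1,0,0,0,0.122,0,0],[0.1,0,0,0,0.122,0,0],[0.1,0,0.0062,0.03,0,0,0],[0.1,0,0.0062,0.045,0,0,0],[0.1,0,0.0062,0.045,0,0,0],[0.1,0,0.0062,0.045,0,0,0],[0.1,0,0.0062,0.045,0,0,0],[0.1,0,0.0062,0.045,0,0,0],[0.1,0,0.0062,0.045,0,0,0],[0.1,0,0.0062,0.045,0,0,0]]'
python3 -m handwheel '[[0.1,0,0.0062,0.045,0,0,0],[0.1,0,0.0062,0.045,0,0,0],[0.1,0,0.0062,0.045,0,0,0],[0.1,0,0.0062,0.045,0,0,0],[0.1,0,0,0.007,0,0,0],[0.1,0,0,0,0,0,0],[0.1,0.02,0,0,0,0,0],[0.1,0.016,0,0,0,0,0],[0.1,0,0,0,0,0,0],[0.1,0,0,0,0,0,0]]'
python3 chk.py 2
```

```text
clock: 15.35
position: [0.5505, 0.0557, 0.0654]
ee_rot: [1.255, 1.179, -1.258]
force: [0.8, -1.1, -1.3]
width: 0.283
clock: 16.35
position: [0.5639, -0.129, 0.03]
ee_rot: [1.255, 1.181, -1.256]
force: [0.6, -0.6, -1.3]
width: 0.279
shoulder along -0.1011 across 0.0013 z 0.03 turn left 0.0058 tilt [-1.    -0.001 -0.001] F [ 0.6 -0.6 -1.3] w 0.279 16.35
```

```bash
python3 -m handwheel '[[0.1,0.0085,-0.0013,0,0.006,0,0],[0.1,0,0,0,0,0,0],[0.1,0,0,0.015,0,0,0],[0.1,0,0,0.015,0,0,0],[0.1,0,0,0.015,0,0,0],[0.1,0,0,0.015,0,0,0],[0.1,0,0,0.015,0,0,0],[0.1,0,0,0.015,0,0,0],[0.1,0,0,0,0,0,0],[0.1,0,0,0,0,0,0]]'
python3 held.py; python3 chk.py 2
```

```text
clock: 17.35
position: [0.5566, -0.2201, 0.0219]
ee_rot: [1.262, 1.175, -1.261]
force: [0.5, -0.5, -1.9]
width: 0.276
tcp [ 0.5566 -0.2201  0.0219] top z at tcp 0.0439 pitch 0.0087 tcp-underside 0.006 butt along (want -.105) -0.1041
shoulder along -0.0105 across 0.0004 z 0.022 turn left -0.0017 tilt [-1.     0.    -0.001] F [ 0.1  0.5 -2.1] w 0.285 17.4
```

```bash
python3 -m handwheel '[[0.1,0.002,0,0.002,0,0,0],[0.1,0,0,0.003,0,0,0],[0.1,0,0,0.003,0,0,0],[0.1,0,0,0,0,0,0]]' | grep -E "pos|force"
python3 -m handwheel '[[0.1,0,0,0.001,0,0,0],[0.1,0,0,0,0,0,0]]' | grep -E "pos|force"
python3 -m handwheel '[[0.1,0,0,0.001,0,0,0],[0.1,0,0,0,0,0,0]]' | grep -E "pos|force"
python3 -m handwheel '[[0.1,0,0,0.001,0,0,0],[0.1,0,0,0,0,0,0]]' | grep -E "pos|force"
python3 held.py; python3 chk.py 2
```

```text
position: [0.5561, -0.2286, 0.0199]
force: [-0.5, -0.1, -1.5]
position: [0.5561, -0.2291, 0.02]
force: [-1.0, -0.7, -1.6]
position: [0.5561, -0.2294, 0.0199]
force: [0.7, 2.4, -0.7]
position: [0.5561, -0.2295, 0.02]
force: [-1.0, 4.8, -0.0]
tcp [ 0.5561 -0.2295  0.02  ] top z at tcp 0.0417 pitch 0.0 tcp-underside 0.0063 butt along (want -.105) -0.1041
shoulder along -0.0003 across 0.0003 z 0.0199 turn left -0.0009 tilt [-1.    -0.    -0.002] F [-0.3  5.6 -1. ] w 0.278 18.45
```

Contact at the expected place; lowering until the board takes the weight, then releasing.

```bash
python3 -m handwheel '[[0.1,0.001,0,0,0,0,0],[0.1,0,0,0,0,0,0]]' | grep -E "pos|force"
python3 -m handwheel '[[0.1,0.0006,0,0,0,0,0],[0.1,0,0,0,0,0,0]]' | grep -E "pos|force"
python3 -m handwheel '[[0.35,0,0,0,0,0,0],[0.45,0,0,0,0,0,0],[0.45,0,0,0,0,0,0],[0.45,0,0,0,0,0,0],[0.45,-0.02,0,0,0,0,0],[0.45,-0.03,0,0,0,0,0],[0.45,-0.04,0,0,0,0,0],[0.45,-0.03,0,0,0,0,0],[0.45,0,0,0,0,0,0]]'
python3 look.py w8.png 0.012;python3 - <<'E'
from h import *
c=get_calibration("wrist");im,d=get_image("wrist")
for y in range(90,240,15):
    o,r=rays(c,[(320,y)]);print(y,im[y,320],(o+r[0]*d[y,320]).round(4))
E
```

```text
position: [0.5563, -0.2295, 0.0191]
force: [-0.3, 5.2, 1.2]
position: [0.5563, -0.2295, 0.0191]
force: [-3.0, 5.2, 6.7]
clock: 19.75
position: [0.5586, -0.2316, 0.1428]
ee_rot: [1.262, 1.168, -1.257]
force: [-0.2, 0.1, -0.3]
width: 0.451
tcp [ 0.5586 -0.2316  0.1428] yaw -0.0703 19.75
90 [ 94 129 167] [ 0.5632 -0.1352  0.041 ]
105 [ 96 133 172] [ 0.5623 -0.1472  0.0412]
120 [ 97 131 173] [ 0.5614 -0.1595  0.0407]
135 [ 86 120 157] [ 0.5605 -0.1721  0.0412]
150 [ 95 127 165] [ 0.5596 -0.185   0.0417]
165 [ 93 128 165] [ 0.5586 -0.1985  0.0405]
180 [153 212 234] [ 0.5576 -0.2122  0.0409]
195 [153 213 233] [ 0.5565 -0.2265  0.0404]
210 [121 212 235] [ 0.5554 -0.2416  0.0389]
225 [ 60  78 103] [ 0.5545 -0.2543  0.0455]
```

View pics/w8.png

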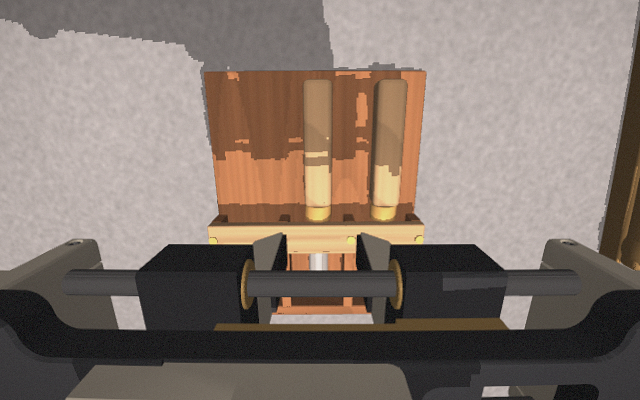

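The gouge lies straight in the middle pocket with its ferrule at the bar (317,213), top z≈0.041 along its length. The wide chisel has not moved. Now the narrow chisel.

```bash
python3 -m handwheel '[[0.5,-0.005,-0.0157,-0.03,0,0,0],[0.5,-0.005,-0.0157,-0.043,0,0,0],[0.5,-0.005,-0.0157,-0.043,0,0,0],[0.6,-0.005,-0.0157,-0.043,0,0,0],[0.6,-0.005,-0.0157,-0.043,0,0,0],[0.6,-0.005,-0.0157,-0.043,0,0,0],[0.6,-0.005,-0.0157,-0.043,0,0,0],[0.6,-0.005,-0.0157,-0.043,0,0,0],[0.6,-0.005,-0.0157,-0.043,0,0,0],[0.6,0,0,-0.012,0,0,0]]'
python3 -m handwheel '[[0.6,0,0,0,-0.108,0,0],[0.6,0,0,0,-0.107,0,0],[0.6,0,0,0,0,0,0],[0.6,0,0,0,0,0,0]]'
python3 look.py w9.png
```

```text
clock: 20.85
position: [0.4395, 0.1687, 0.1832]
ee_rot: [1.257, 1.18, -1.256]
force: [0.8, -0.2, -0.1]
width: 0.601
clock: 21.25
position: [0.4418, 0.1632, 0.1825]
ee_rot: [1.104, 1.274, -1.106]
force: [-0.9, -0.4, 0.4]
width: 0.602
tcp [0.4418 0.1632 0.1825] yaw 0.1411 21.25
blob px [ 20 213] top z 0.0173 size [0.04   0.0744] yaw 0.6646 front [0.1078 0.048 ] butt [0.0619 0.1065] origin from butt [0.1267 0.0239]
   shift to origin, tool axes [ 0.0005 -0.3316  0.0936] turn -0.5235
blob px [322 147] top z 0.029 size [0.0257 0.1311] yaw 0.1459 front [0.4464 0.1362] butt [0.4273 0.2659] origin from butt [0.4426 0.162 ]
   shift to origin, tool axes [-0.      0.0006  0.0013] turn -0.0049
blob px [232  51] top z 0.0291 size [0.0759 0.0502] yaw -0.341 front [0.3208 0.2506] butt [0.3461 0.3221] origin from butt [0.311  0.2231]
   shift to origin, tool axes [ 0.0002 -0.1211 -0.0777] turn 0.4821
```

```bash
python3 -m handwheel '[[0.6,0.04,0.002,0.001,-0.005,0,0],[0.6,0.04,0,0,0,0,0],[0.6,0.04,0,0,0,0,0],[0.6,0.03,0,0,0,0,0],[0.6,0.02,0,0,0,0,0],[0.6,0.007,0,0,0,0,0],[0.6,0,0,0,0,0,0],[0.1,0,0,0,0,0,0],[0.1,0,0,0,0,0,0],[0.1,0,0,0,0,0,0]]' 30
python3 -m handwheel '[[0.1,0,0,0,0,0,0],[0.1,0,0,0,0,0,0],[0.1,0,0,0,0,0,0],[0.1,0,0,0,0,0,0]]'
python3 -m handwheel '[[0.1,-0.01,0,0,0,0,0],[0.1,-0.02,0,0,0,0,0],[0.1,-0.03,0,0,0,0,0],[0.1,0,0,0,0,0,0],[0.1,0,0,0,0,0,0]]'
python3 held.py
```

```text
clock: 22.3
position: [0.4448, 0.1634, 0.0072]
ee_rot: [1.1, 1.275, -1.097]
force: [0.5, -0.4, 0.3]
width: 0.39
clock: 22.7
position: [0.4445, 0.1632, 0.0068]
ee_rot: [1.098, 1.275, -1.098]
force: [-1.1, -0.6, 7.2]
width: 0.278
clock: 23.2
position: [0.4446, 0.1631, 0.067]
ee_rot: [1.099, 1.275, -1.097]
force: [-0.0, 0.2, -0.9]
width: 0.284
tcp [0.4446 0.1631 0.067 ] top z at tcp 0.0888 pitch 0.0045 tcp-underside 0.0062 butt along (want -.105) -0.1042
```

```bash
python3 -m handwheel '[[0.1,0,0,0,0.108,0,0],[0.1,0,0,0,0.108,0,0],[0.1,0,0.01,0.03,0,0,0],[0.1,0,0.01,0.042,0,0,0],[0.1,0,0.01,0.042,0,0,0],[0.1,0,0.01,0.042,0,0,0],[0.1,0,0.01,0.042,0,0,0],[0.1,0,0.01,0.042,0,0,0],[0.1,0,0.01,0.042,0,0,0],[0.1,0,0,0,0,0,0]]'
python3 -m handwheel '[[0.1,0.02,0,0,0,0,0],[0.1,0.016,0,0,0,0,0],[0.1,0,0,0,0,0,0],[0.1,0,0,0,0,0,0]]'
python3 chk.py 3
```

```text
clock: 24.25
position: [0.4946, -0.1301, 0.0647]
ee_rot: [1.261, 1.172, -1.267]
force: [0.5, -0.3, -1.9]
width: 0.279
clock: 24.65
position: [0.4948, -0.1221, 0.0299]
ee_rot: [1.257, 1.179, -1.258]
force: [0.4, 0.5, -1.1]
width: 0.279
shoulder along -0.1032 across -0.0021 z 0.0299 turn left 0.0028 tilt [-1.    -0.002 -0.   ] F [ 0.4  0.5 -1.1] w 0.279 24.65
```

```bash
python3 -m handwheel '[[0.1,0.0085,0.002,0.002,0.003,0,0],[0.1,0,0,0,0,0,0],[0.1,0,0,0.015,0,0,0],[0.1,0,0,0.015,0,0,0],[0.1,0,0,0.015,0,0,0],[0.1,0,0,0.015,0,0,0],[0.1,0,0,0.015,0,0,0],[0.1,0,0,0.015,0,0,0],[0.1,0,0,0,0,0,0],[0.1,0,0,0,0,0,0]]'
python3 held.py; python3 chk.py 3
python3 -m handwheel '[[0.1,0.002,0,0.002,0,0,0],[0.1,0,0,0.003,0,0,0],[0.1,0,0,0.002,0,0,0],[0.1,0,0,0,0,0,0]]' | grep -E "pos|force"
python3 -m handwheel '[[0.1,0,0,0.001,0,0,0],[0.1,0,0,0,0,0,0]]' | grep -E "pos|force"
python3 -m handwheel '[[0.1,0,0,0.001,0,0,0],[0.1,0,0,0,0,0,0]]' | grep -E "pos|force"
```

```text
clock: 25.65
position: [0.491, -0.2148, 0.0218]
ee_rot: [1.261, 1.176, -1.26]
force: [-0.4, -0.2, -0.9]
width: 0.275
tcp [ 0.491  -0.2148  0.0218] top z at tcp 0.0436 pitch 0.0035 tcp-underside 0.0062 butt along (want -.105) -0.1044
shoulder along -0.0112 across 0.0005 z 0.0218 turn left -0.0009 tilt [-1.     0.    -0.001] F [-0.2 -1.  -0.9] w 0.285 25.7
position: [0.4905, -0.222, 0.0198]
force: [-0.5, 0.1, -1.4]
position: [0.4905, -0.2228, 0.0198]
force: [-0.2, 0.2, -1.2]
position: [0.4904, -0.2238, 0.0198]
force: [1.1, 0.1, -0.7]
```

```bash
python3 -m handwheel '[[0.1,0,0,0.001,0,0,0],[0.1,0,0,0,0,0,0]]' | grep -E "pos|force"
python3 -m handwheel '[[0.1,0,0,0.001,0,0,0],[0.1,0,0,0,0,0,0]]' | grep -E "pos|force"
python3 -m handwheel '[[0.1,0,0,0.0005,0,0,0],[0.1,0,0,0,0,0,0]]' | grep -E "pos|force"; python3 chk.py 3
```

```text
position: [0.4903, -0.2248, 0.0198]
force: [-0.7, -0.3, -1.3]
position: [0.4903, -0.2252, 0.0198]
force: [0.7, 2.7, -1.2]
position: [0.4903, -0.2252, 0.0198]
force: [0.1, 4.3, -0.8]
shoulder along -0.0001 across 0.0005 z 0.0198 turn left -0.0003 tilt [-1.    -0.    -0.001] F [ 0.1  4.3 -0.8] w 0.284 27.1
```

```bash
python3 -m handwheel '[[0.1,0.001,0,0,0,0,0],[0.1,0,0,0,0,0,0]]' | grep -E "pos|force"
python3 -m handwheel '[[0.1,0.0004,0,0,0,0,0],[0.1,0,0,0,0,0,0]]' | grep -E "pos|force"
python3 -m handwheel '[[0.35,0,0,0,0,0,0],[0.45,0,0,0,0,0,0],[0.45,0,0,0,0,0,0],[0.45,0,0,0,0,0,0],[0.45,-0.02,0,0,0,0,0],[0.45,-0.03,0,0,0,0,0],[0.45,-0.04,0,0,0,0,0],[0.45,-0.04,0,0,0,0,0],[0.45,-0.02,0,0,0,0,0],[0.45,0,0,0,0,0,0]]'
python3 look.py w10.png 0.012
python3 - <<'E'
from h import *
c=get_calibration("wrist");im,d=get_image("wrist")
for X in (320,382):
  for y in range(120,240,15):
    o,r=rays(c,[(X,y)]);print(X,y,im[y,X],(o+r[0]*d[y,X]).round(4))
im,d=get_image("top");a=cv2.imread("pics/top0.png");cv2.imwrite("pics/top1.png",im)
df=cv2.absdiff(a,im).max(2)
for n,(x,y,w,h_) in dict(mallet=(155,110,60,50),jar=(322,95,35,40),block=(205,278,42,34)).items():print(n,"changed px",int((df[y:y+h_,x:x+w]>40).sum()))
E
```

```text
position: [0.4905, -0.2253, 0.0189]
force: [0.1, 4.8, 0.1]
position: [0.4905, -0.2253, 0.0189]
force: [-2.0, 5.0, 5.7]
clock: 28.5
position: [0.492, -0.2268, 0.1716]
ee_rot: [1.261, 1.17, -1.258]
force: [0.3, -1.1, -0.6]
width: 0.447
tcp [ 0.492  -0.2268  0.1716] yaw -0.0695 28.5
320 120 [ 98 132 171] [ 0.4948 -0.1551  0.0403]
320 135 [ 91 120 156] [ 0.4938 -0.1692  0.0408]
320 150 [ 90 120 157] [ 0.4927 -0.1836  0.0411]
320 165 [144 200 228] [ 0.4916 -0.1988  0.0392]
320 180 [147 205 229] [ 0.4905 -0.2139  0.0405]
320 195 [148 206 229] [ 0.4894 -0.2296  0.0408]
320 210 [120 210 231] [ 0.4881 -0.2468  0.0379]
320 225 [139 190 230] [ 0.4872 -0.2601  0.0472]
382 120 [ 94 128 167] [ 0.5542 -0.1593  0.0408]
382 135 [ 89 121 153] [ 0.5541 -0.1735  0.0403]
382 150 [ 87 119 153] [ 0.5539 -0.188   0.0406]
382 165 [137 194 227] [ 0.5536 -0.2028  0.0412]
382 180 [146 203 230] [ 0.5535 -0.2183  0.0409]
382 195 [144 198 230] [ 0.5534 -0.2344  0.04  ]
382 210 [121 216 233] [ 0.5534 -0.2511  0.0393]
382 225 [139 189 229] [ 0.5519 -0.2654  0.0458]
mallet changed px 0
jar changed px 0
block changed px 0
```

View pics/w10.png

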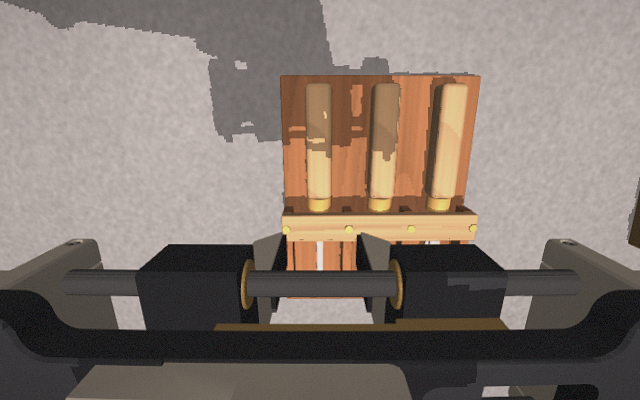

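View pics/top1.png

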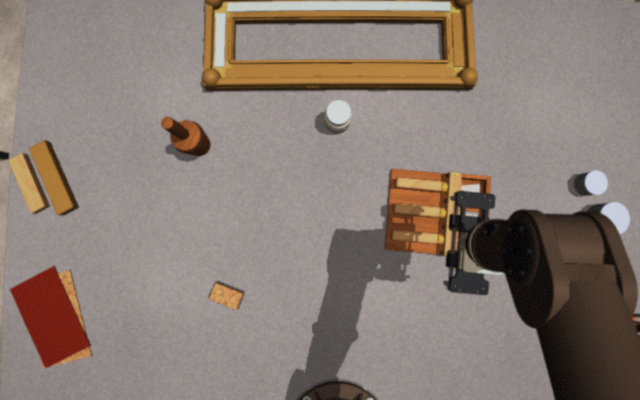

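All three handles lie parallel with their ferrules at the bar, at (318,205), (381,204) and (439,203) in the wrist view. In the top view the mallet, jar and block have not changed. Handing in.

```bash
python3 -c "
from cell import *
print(sign_off())"
```

```text
the job is handed in; nothing more can be done
None
```

All three tools are back in the rack, and I handed the job in at about 28.6 s of the 69 s allowed. I put away the wide chisel (far pocket) first, then the gouge (middle), then the narrow chisel (near).

I slid each blade under the bar until I felt the shoulder touch it, at 4–6 N. I then lowered it onto the board and released it.

**Last checks:**
- **Shoulders:** all three ferrules sit at the bar. Contact came within 0.5 mm of where I had measured the bar.
- **Handles:** all three look parallel to the pockets. After each release, the handle tops measured z of about 0.040–0.041 along their length, so they lie flat.
- **Bystanders:** the mallet, jar and sanding block areas show no changed pixels in the top view from start to finish.
- **Robot:** the gripper was open and clear above the rack at hand-in.

**Disagreements:** the top and wrist cameras differed by 3–4 mm in x. I took a value between them and corrected it from where the gripped chisel sat. While gripping each tool and setting down the last two, the wrist briefly read 6–7 N upward, well under the limit. No check failed.

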